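# Fit the burr into the sample mill

## Task

Fit the small burr (the one with the square shank) into the well of the sample mill: set it in the well, then turn it while pressing only lightly until its cross key finds the drive slot and it drops fully home. Then swing the latch over it to its stop and let go; do not force the burr against the mill, and leave the larger burr and everything else on the bench alone.

Things in the scene. Friction and masses are not known exactly. Their poses are not given: they have to be found in the camera images.
- burr: Loose upright steel burr, 0.35 kg. Upward: cross key (two crossed bars 28 x 7 mm, 10 mm high), disc 59 mm in diameter, 12 mm thick, edges bevelled 3 mm, square shank 18 x 18 mm from 22 to 74 mm above the origin. Origin: centre of the key's underside. z up; x, y square to the shank's flats and along the key's bars: every quarter turn is alike. Disc rests on a 14 mm high rubber ring.
- burr_top (a point): Centre of the flat top of the burr's square shank, 74 mm above the burr's origin.
- mill: Bench sample mill, fixed: white housing, flat top 85 mm above the bench, x from -100 to 100 mm, y from -70 to 150 mm. Origin: on the well's axis at bench level; z up, y towards the latch's pivot. Burr origin is 69 mm above this origin with its key lying on the drive spindle, 59 mm when fully home (disc on the spindle, disc top 4 mm below the housing top).
- well (a point): Centre of the well's mouth, level with the housing top: a round hole 62 mm in diameter, mouth bevelled 3 mm. At its bottom, 16 mm down, the drive spindle's flat top with a cross slot 10 mm wide, 12 mm deep, at any angle (not measured; alike every quarter turn). The spindle is stiff (0.2 N m): it stays put under a light touch. Delicate: never press the burr on the mill with more than about 30 N.
- latch (a joint): Angle of the latch, a flat steel lever on a vertical pivot on the housing top. 0 = open (50 mm tongue to the mill's +x, knob end to -x); grows clockwise seen from above to its stop at 1.6 (closed: tongue over the burr's disc, pointing to the mill's -y, knob end to +y). Friction 0.06 N m, stays where left. Its underside is 1.5 mm above the housing top: it passes the disc only if the burr is home.
- latch_pivot (a point): Latch pivot axis at the housing top's level, 70 mm from the well's axis along the mill's +y. A pivot boss 22 mm in diameter stands 14 mm high here.
- latch_knob (a point): Centre of the top of the latch's upright black knob, 14 mm in diameter, 30 mm tall, 50 mm from the pivot. This top is 39.5 mm above the housing top; the lever below is 14 mm wide, its upper side 9.5 mm above the housing top.
- big_burr: Bystander: a larger burr on another such ring: disc 76 mm in diameter, short round stem 24 mm in diameter, top 52 mm above its origin. Does not fit. Origin: centre of its key's underside.
- crucible: Bystander: white ceramic cup, 60 mm across, 45 mm tall. Origin: centre of its underside.
- sample_jar: Bystander: glass jar, 56 mm across, 75 mm tall. Origin: centre of its underside.
- flask: Bystander: white plastic bottle, 60 mm across, 140 mm tall. Origin: centre of its underside.
- tile_a: Bystander: white tile 100 x 100 x 8 mm lying flat. Origin: centre of its underside.
- tile_b: Bystander: blue tile 50 x 100 x 8 mm lying flat. Origin: centre of its underside.
- spatula: Bystander: spatula 200 mm long with a wooden handle, lying flat.
- pestle: Bystander: white ceramic pestle standing on its thick end, 44 mm across at the foot, 100 mm tall. Origin: centre of its underside.

How it is judged:
On the way, in this order (a step that is already met when the one before it is completed fails the run):
1. the small burr is lifted clear of its ring (height (world z) of burr above 0.03 m), for 0.1 s.
2. the burr is fully home in the well with the latch not yet over it (z of burr in the frame of mill between 0.055 and 0.0625 m and horizontal distance between burr and mill below 0.004 m and angle between burr's own z axis and vertical below 0.06 rad and value of joint latch below 0.9 rad), for 0.2 s.
3. the latch is swung closed over the burr (value of joint latch above 1.4 rad), for 0.1 s.
At the end, for the whole second after the job is handed in: The small burr sits fully home in the mill's well (origin 55 to 62.5 mm above the mill's origin, within 4 mm of the well's axis, tilted less than 0.06 rad) and at rest, and the latch is closed over it (joint above 1.4 rad) (z of burr in the frame of mill between 0.055 and 0.0625 m and horizontal distance between burr and mill below 0.004 m and angle between burr's own z axis and vertical below 0.06 rad and value of joint latch above 1.4 rad and linear speed of burr below 0.02 m/s); the robot touches nothing.
It fails at once if the burr is pressed on the mill or latch with more than 40 N (contact force between burr and mill above 40 N).
It fails at once if the larger burr or another bystander is moved more than 20 mm (distance of any of big_burr, crucible, sample_jar, flask, tile_a, tile_b, spatula, pestle from where it was at the start of the episode above 0.02 m).
It also fails if it takes over 61 s, if anything falls off the work surface, if the arm or the gripper's body presses on something with over 40 N, if the wrist force passes 120 N, or if a joint passes its speed limit or range.

## Robot

A 6-joint arm with a two-finger parallel gripper is mounted at the origin on the work surface. World frame = base frame: x ahead of the robot, y to its left, z up, the work surface at z = 0. Lengths are in m, angles in rad, forces in N, time in s.
With the tool pointing down it reaches from about 0.25 to 0.85 m from the base axis. Payload 12.5 kg.
Tool frame: the origin (TCP) lies on the centre line of the jaws, within the pads' length; the fingertips stand tips_ahead ahead of it and the grasp point (between the pads) lies 5 mm behind it (tips_ahead is the distance from the TCP to the fingertips, in m); z points along the fingers, y is the line along which they close (so a half turn about z gives the same grasp; the last joint's range is limited). The gripper opens to 93 mm and grips with 3 to 60 N. Pads are 15 mm wide; open, the fingers measure 128 mm over their backs; the gripper's body (75 mm by 188 mm) begins 65 mm behind the grasp point.
Start: joints at [-1.333, 0.351, 1.652, -0, 1.139, -0.085], TCP at [0.174, -0.522, 0.233] pointing down, gripper open.
Joint ranges: [-2.75, 2.75], [-0.79, 2.1], [0.01, 2.65], [-1.57, 4.71], [0.07, 3.14], [-2.87, 2.87]. Speed limits (rad/s): [2.22, 2.22, 2.79, 3.14, 3.14, 3.14].

## Interface

Orientations are given as a unit quaternion [w, x, y, z].
In Python, from station import get_state, capture, camera_params, finish_job, tips_ahead gives the robot as it stands.
- The arm moves only by the tool apply_moves, never from a script. Its argument "motion" is a list of rows, each an object with "delta_pos": the shift along the tool's x, y, z in cm, a list of three; "roll": the turn about the tool's z in degrees. In form: [{"delta_pos": [tx, ty, tz], "roll": roll}, ...]. A call has 1 to 20 rows; each row shifts and turns the commanded pose from where the row before left it, along the tool's axes as they then stand; what a row does not reach is not made up. A row lasts 1/8 s, in which the tool goes at most 62.5 mm and 10.7 degrees, less where a joint would pass 70% of its speed; a pose out of reach is approached as far as the arm can. A call with a gripper value outside its range is refused whole. "jaw" is the gripper command: -1 is fully open, 1 is shut, values between are in proportion, set as the call begins (left out, the last holds). The fingers move at their own pace and stop on an object; "squeeze" is the grip in N (left out, the last holds). Time passes only in rows, so rows that do not move let the fingers close. It gives the time, the measured TCP pose, the force, the opening and the grip force at its end, in the units of the state.
- get_state(): the state, without advancing time (a new reading comes with each control period).
- capture(name): name is "side" or "top" or "wrist"; returns (picture, depth): 400x640x3 uint8, blue, green, red; 400x640 float32, m along the optical axis (not along the pixel's ray), 0 where there is no reading.
- camera_params(name): a dict with "K" (3x3 intrinsics, pixels), "R" (3x3) and "t" (3): a world point X has camera coordinates R X + t; the wrist camera has in their place "mount" (4x4, takes a point from camera to tool coordinates, whose origin is the TCP and whose axes are the flange's). Camera axes: x right, y down, z forward; pixel columns grow to the right and rows downward; lengths in m; the calibration is good to about 2 mm. A picture is of the moment at which its call begins: read the wrist's pose just before it. camera_params takes no time and is no camera call.
- finish_job(): hands the job in; it is judged then, once.
The state is a dict: "time": time; "joint_positions": joint angles; "joint_velocities": joint speeds; "tau": joint torques, N m; "tcp_pos": TCP position; "tcp_rot": TCP orientation; "ft_force": force on the tool from outside, world axes, zero at the start; "moment": the same for the moment, N m; "grip_width": finger opening in m; "grasp_force": force on a finger pad.
Only numpy, scipy, OpenCV 4.12 (cv2) and the standard library are available. Lean on these libraries where they do the work, as an engineer would, in place of code of your own. Each camera call takes 0.05 s, during which the arm holds its last target. There are 200 camera calls.

## Working session

There is one attempt and no reset: what is moved stays moved. The work goes in short steps, Python scripts to look and compute and a tool call to move; the robot and the scene stay as the last step left them, time stands still between calls to the robot, and variables do not carry over. Pictures are saved under pics/ and viewed, at most 10 in all, crops included, and the job is handed in when it is done.

Besides the shell and the picture viewer there is one more tool, called after "Emit:" as name([rows], argument=value, ...), one row to a line, values as JSON. apply_moves: Moves the arm, as the interface text tells. Its arguments: {"type":"object","properties":{"motion":{"type":"array"},"jaw":{"type":"number"},"squeeze":{"type":"number"}},"required":["motion"]}

```bash
mkdir -p pics
cat > h.py <<'E'
import numpy as np, cv2
from scipy.spatial.transform import Rotation as Ro
from station import get_state, capture, camera_params, finish_job, tips_ahead
def w(name,uv,z,st=None):
    p=camera_params(name);K=np.array(p["K"])
    if name=="wrist":
        q=st["tcp_rot"];T=np.eye(4);T[:3,:3]=Ro.from_quat([q[1],q[2],q[3],q[0]]).as_matrix();T[:3,3]=st["tcp_pos"]
        T=T@np.array(p["mount"]);Rc=T[:3,:3];c=T[:3,3]
    else:
        R=np.array(p["R"]);Rc=R.T;c=-R.T@np.array(p["t"])
    d=Rc@np.linalg.inv(K)@np.array([uv[0],uv[1],1.]);return c+d*(z-c[2])/d[2]
E
python3 - <<'E'
from h import *
s=get_state();print(s,tips_ahead)
for n in("side","top","wrist"):
    im,d=capture(n);cv2.imwrite(f"pics/{n}0.png",im);np.save(f"{n}0.npy",d)
p=camera_params("top");print(p);print(camera_params("wrist"))
E
```

```text
{'time': 0.0, 'joint_positions': array([-1.33264523e+00,  3.51222324e-01,  1.65244910e+00,  9.95272249e-07,
        1.13910783e+00, -8.45801557e-02]), 'joint_velocities': array([-0.00033419,  0.00092956,  0.00109029, -0.00038993,  0.00031682,
       -0.00023096]), 'tau': array([ 1.04661529e-03, -4.97333264e+01, -2.85254520e+01,  6.99564465e-02,
        2.56869063e-02, -9.32784678e-05]), 'tcp_pos': array([ 0.17439055, -0.52125895,  0.23209954]), 'tcp_rot': array([-5.91586699e-04,  9.87008653e-01,  1.60666009e-01, -4.50615560e-05]), 'ft_force': array([ 0.94176841, -1.07272887, -0.59995962]), 'moment': array([0.01627223, 0.00084046, 0.02777545]), 'grasp_force': 0.0, 'grip_width': 0.09320201857995886} 0.014
{'K': array([[482.59532662,   0.        , 317.84786852],
       [  0.        , 482.59532662, 207.54572031],
       [  0.        ,   0.        ,   1.        ]]), 'R': array([[ 0.00400582, -0.9998231 ,  0.01837743],
       [-0.99780315, -0.00521165, -0.06604325],
       [ 0.06612734, -0.0180725 , -0.99764751]]), 't': array([-0.04774724,  0.5408079 ,  1.30642056])}
{'K': array([[289.20654375,   0.        , 322.80356861],
       [  0.        , 289.20654375, 201.99653937],
       [  0.        ,   0.        ,   1.        ]]), 'mount': array([[-5.52688435e-05, -9.68212711e-01, -2.50128255e-01,
         7.03902296e-02],
       [ 9.99999964e-01,  1.20841859e-05, -2.67738261e-04,
         6.32928119e-04],
       [ 2.62250184e-04, -2.50128261e-01,  9.68212675e-01,
        -1.51187597e-01],
       [ 0.00000000e+00,  0.00000000e+00,  0.00000000e+00,
         1.00000000e+00]])}
```

View pics/top0.png

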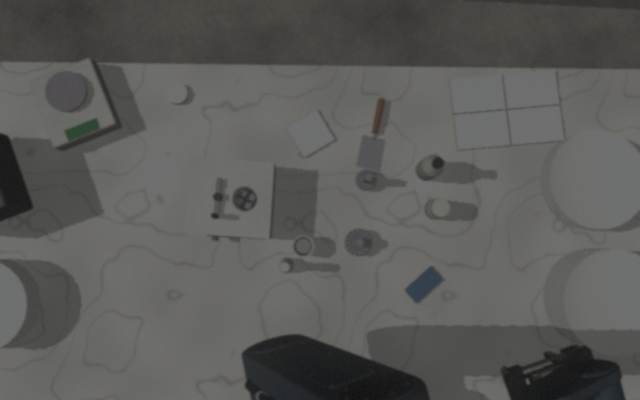

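The top view is dim. The mill's well is at about (245,198) with the latch to its left. The burr candidates are at (368,180) and (364,242). I'll enlarge both areas.

Run:
```python
from h import *
im=cv2.imread("pics/top0.png")
a=cv2.convertScaleAbs(im[150:250,180:280],alpha=1.8);b=cv2.convertScaleAbs(im[150:290,330:410],alpha=1.8)
a=cv2.resize(a,None,fx=4,fy=4,interpolation=cv2.INTER_CUBIC);b=cv2.resize(b,None,fx=4,fy=4,interpolation=cv2.INTER_CUBIC)
o=np.zeros((560,730,3),np.uint8);o[:400,:400]=a;o[:560,410:]=b
cv2.imwrite("pics/c1.png",o)
for uv,z in(((245,198),.085),((368,180),.08),((364,242),.08)):print(w("top",uv,z))
```

```text
[0.56051099 0.14568735 0.085     ]
[ 0.61027926 -0.17585893  0.08      ]
[ 0.44746952 -0.16493309  0.08      ]
```

View pics/c1.png

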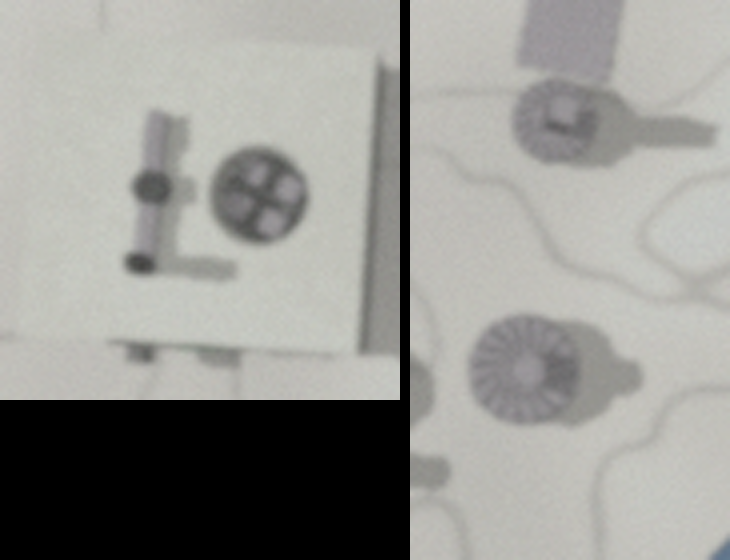

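The small burr has the square shank, top at about (369,177), and stands just short of the spatula. The big burr is at (360,242). The mill is nearly world-aligned: well (244.8,198.8), boss (218,197), knob (215,216). I'll hover over the small burr.

Emit:
apply_moves([
  {"delta_pos":[4.3,-1.6,0],"roll":0},
  {"delta_pos":[4.3,-1.6,0],"roll":0},
  {"delta_pos":[4.3,-1.6,0],"roll":0},
  {"delta_pos":[4.3,-1.6,0],"roll":0},
  {"delta_pos":[4.3,-1.6,0],"roll":0},
  {"delta_pos":[4.3,-1.6,0],"roll":0},
  {"delta_pos":[4.3,-1.6,0],"roll":0},
  {"delta_pos":[4.3,-1.6,0],"roll":0},
  {"delta_pos":[4.3,-1.6,0],"roll":0},
  {"delta_pos":[4.3,-1.6,0],"roll":0},
  {"delta_pos":[4.3,-1.6,0],"roll":0},
  {"delta_pos":[4.3,-1.6,0],"roll":0},
  {"delta_pos":[0,0,0],"roll":0},
  {"delta_pos":[0,0,0],"roll":0},
], jaw=-1)

```text
time: 1.9
tcp_pos: [0.6025, -0.176, 0.2323]
tcp_rot: [-0.0, 0.987, 0.161, -0.0]
ft_force: [-0.5, -0.1, -0.0]
grip_width: 0.093
grasp_force: 0.0
```

Run:
```python
from h import *
s=get_state();im,d=capture("wrist");cv2.imwrite("pics/w1.png",im);np.save("w1.npy",d)
import pickle;pickle.dump(s,open("s1.p","wb"));print(s["tcp_pos"],s["tcp_rot"],s["time"])
```

```text
[ 0.60245692 -0.17598134  0.23226253] [-1.10742522e-04  9.86990399e-01  1.60778562e-01 -4.40195289e-04] 1.9
```

View pics/w1.png

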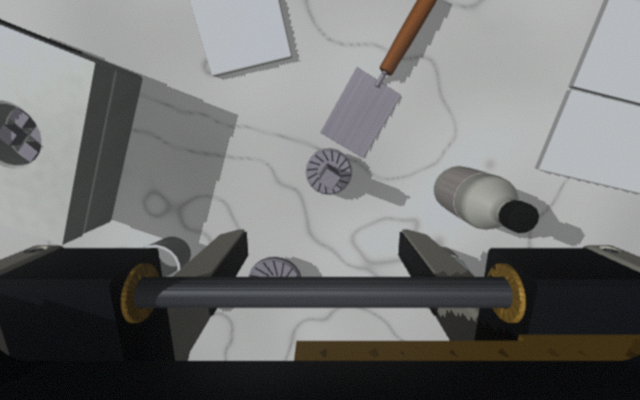

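Run:
```python
from h import *
import pickle;s=pickle.load(open("s1.p","rb"))
im=cv2.imread("pics/w1.png");c=cv2.resize(im[140:205,295:375],None,fx=10,fy=9.2308,interpolation=cv2.INTER_CUBIC)
c=cv2.resize(im[142:202,289:369],None,fx=10,fy=10,interpolation=cv2.INTER_CUBIC);cv2.imwrite("pics/c2.png",c)
print(w("wrist",(329,172),.036,s),w("top",(368.75,177),.078))
d=np.load("w1.npy");print(d[165:180:3,322:340:3])
```

```text
[ 0.62196485 -0.17784082  0.036     ] [ 0.61850011 -0.17810916  0.078     ]
[[0.3576976  0.34185278 0.33466974 0.35521936 0.3579045  0.358563  ]
 [0.35676765 0.31613064 0.30753428 0.32493854 0.3444565  0.3589167 ]
 [0.33205283 0.30771777 0.30762476 0.3086486  0.31744125 0.33437926]
 [0.30992246 0.3091183  0.3093077  0.30956718 0.30970624 0.30931252]
 [0.3088682  0.30963415 0.3080478  0.31022683 0.31032434 0.30896637]]
```

View pics/c2.png

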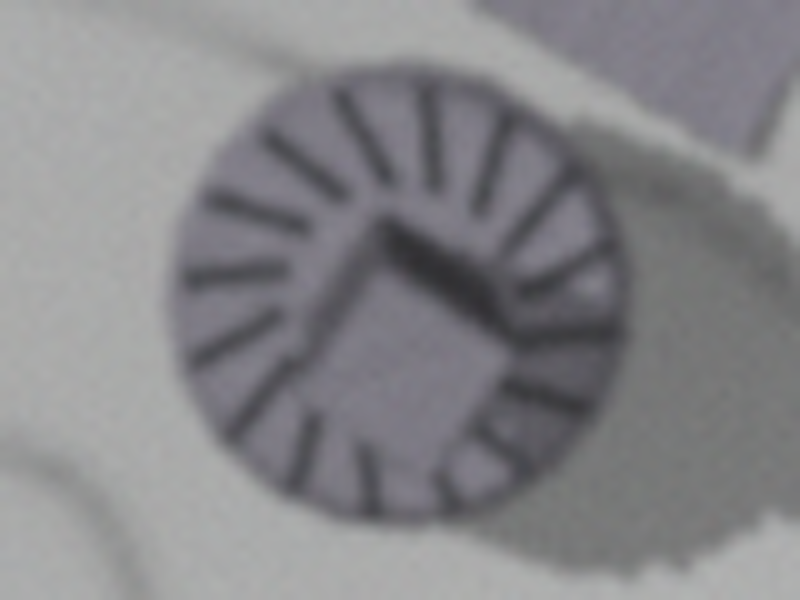

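The crop shows the shank's flat top with corners (380,260), (513,350), (430,470), (293,378) and the disc centre near (400,292).

Run:
```python
from h import *
import pickle;s=pickle.load(open("s1.p","rb"))
f=lambda x,y:(289+x/10-.45,142+y/10-.45)
P=np.array([w("wrist",f(*p),.078,s) for p in((380,260),(513,350),(430,470),(293,378))])
print(P,P.mean(0))
for i in range(4):
    e=P[(i+1)%4]-P[i];print(np.linalg.norm(e),np.degrees(np.arctan2(e[1],e[0]))%90)
print(w("wrist",f(400,292),.032,s))
# mill from wrist and top
M=lambda x,y:(180+x/4-.4,150+y/4-.4)
W=w("top",M(259,195),.085);B=w("top",M(152,187),.099);Kn=w("top",M(140,263),.1245)
print(W,B,Kn,np.linalg.norm((B-W)[:2]),np.linalg.norm((Kn-B)[:2]))
print(w("wrist",(13,131),.085,s))
```

```text
[[ 0.63137887 -0.17100304  0.078     ]
 [ 0.62676926 -0.18753584  0.078     ]
 [ 0.61160233 -0.18338126  0.078     ]
 [ 0.61645    -0.16623311  0.078     ]] [ 0.62155011 -0.17703831  0.078     ]
0.017163393194236973 74.42067563194341
0.015725657355450017 74.68108512133807
0.017820185402078362 74.21474437761718
0.015672375674987436 72.28076222425139
[ 0.62269599 -0.17709638  0.032     ]
[0.55958755 0.14736179 0.085     ] [0.56318123 0.21415982 0.099     ] [0.51298325 0.21598244 0.1245    ] 0.06689462395305228 0.050231055253398535
[0.56725194 0.1392983  0.085     ]
```

Run:
```python
from h import *
print(w("top",(437,163),.14),get_state()["joint_positions"])
from numpy import *
t=radians(-16);x=array([cos(t),sin(t),0]);y=array([sin(t),-cos(t),0])
t0=radians(18.5);x0=array([cos(t0),sin(t0),0]);y0=array([sin(t0),-cos(t0),0])
D=array([.6215,-.177,.054])-get_state()["tcp_pos"];print(D,"x0",D@x0*100,D@y0*100)
```

```text
[ 0.646987   -0.34280511  0.14      ] [-3.58928186e-01  4.92648004e-01  1.43741566e+00 -1.90120134e-04
  1.21213296e+00  8.89700089e-01]
[ 0.01921219 -0.0006487  -0.17846815] x0 1.8013542780021656 0.6711295120124638
```

Emit:
apply_moves([
  {"delta_pos":[1.8,0.67,0],"roll":0},
  {"delta_pos":[0,0,0],"roll":-9.25},
  {"delta_pos":[0,0,0],"roll":-9.25},
  {"delta_pos":[0,0,0],"roll":-9.25},
  {"delta_pos":[0,0,0],"roll":-9.25},
  {"delta_pos":[0,0,0],"roll":-9.25},
  {"delta_pos":[0,0,0],"roll":-9.25},
  {"delta_pos":[0,0,2.6],"roll":0},
  {"delta_pos":[0,0,2.6],"roll":0},
  {"delta_pos":[0,0,2.6],"roll":0},
  {"delta_pos":[0,0,2.6],"roll":0},
  {"delta_pos":[0,0,0],"roll":0},
  {"delta_pos":[0,0,0],"roll":0},
], jaw=-0.2)

```text
time: 3.58
tcp_pos: [0.6223, -0.1771, 0.1299]
tcp_rot: [0.001, 0.799, 0.601, 0.0]
ft_force: [0.7, -0.4, -0.4]
grip_width: 0.0556
grasp_force: 0.0
```

Run:
```python
from h import *
s=get_state();im,d=capture("wrist");cv2.imwrite("pics/w2.png",im)
import pickle;pickle.dump(s,open("s2.p","wb"));print(s["tcp_pos"],s["tcp_rot"],s["time"],s["grip_width"])
```

```text
[ 0.62230804 -0.17712236  0.12991219] [5.67498096e-04 7.98882335e-01 6.01486962e-01 3.57987877e-04] 3.575 0.05555364199654703
```

View pics/w2.png

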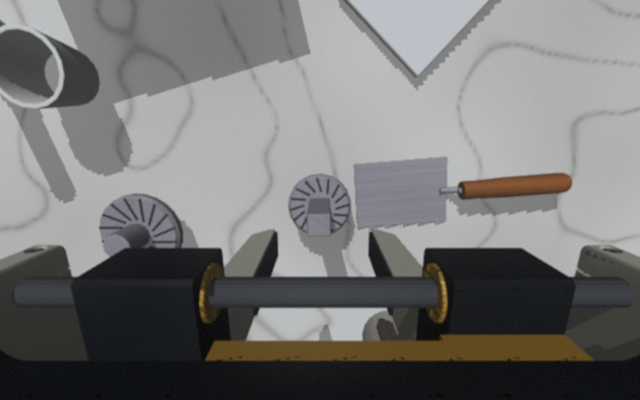

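The shank top, around (319,217), is centred between the fingers and square to them. I'll descend and grip.

Emit:
apply_moves([
  {"delta_pos":[0,0,2],"roll":0},
  {"delta_pos":[0,0,2],"roll":0},
  {"delta_pos":[0,0,2],"roll":0},
  {"delta_pos":[0,0,1.6],"roll":0},
  {"delta_pos":[0,0,0],"roll":0},
  {"delta_pos":[0,0,0],"roll":0},
])

```text
time: 4.38
tcp_pos: [0.6225, -0.1765, 0.053]
tcp_rot: [0.0, 0.799, 0.602, 0.0]
ft_force: [-0.3, 0.4, 0.1]
grip_width: 0.0558
grasp_force: 0.0
```

Emit:
apply_moves([
  {"delta_pos":[0,0,0],"roll":0},
  {"delta_pos":[0,0,0],"roll":0},
  {"delta_pos":[0,0,0],"roll":0},
  {"delta_pos":[0,0,0],"roll":0},
  {"delta_pos":[0,0,0],"roll":0},
  {"delta_pos":[0,0,0],"roll":0},
  {"delta_pos":[0,0,0],"roll":0},
  {"delta_pos":[0,0,0],"roll":0},
], jaw=1, squeeze=35)

```text
time: 5.38
tcp_pos: [0.6219, -0.1764, 0.0527]
tcp_rot: [-0.0, 0.799, 0.602, -0.0]
ft_force: [-3.5, 2.3, 2.9]
grip_width: 0.0175
grasp_force: 35.0
```

Emit:
apply_moves([
  {"delta_pos":[0,0,-2],"roll":0},
  {"delta_pos":[0,0,-4],"roll":0},
  {"delta_pos":[0,0,-4],"roll":0},
  {"delta_pos":[0,0,-4],"roll":0},
  {"delta_pos":[0,0,-4],"roll":0},
  {"delta_pos":[3,-1.9,0],"roll":0},
  {"delta_pos":[3,-1.9,0],"roll":0},
  {"delta_pos":[3,-1.9,0],"roll":0},
  {"delta_pos":[3,-1.9,0],"roll":0},
  {"delta_pos":[3,-1.9,0],"roll":0},
  {"delta_pos":[3,-1.9,0],"roll":0},
  {"delta_pos":[3,-1.9,0],"roll":0},
  {"delta_pos":[2,-1.5,0],"roll":0},
  {"delta_pos":[0,0,0],"roll":0},
  {"delta_pos":[0,0,0],"roll":0},
  {"delta_pos":[0,0,0],"roll":0},
])

```text
time: 7.38
tcp_pos: [0.5436, 0.0847, 0.2329]
tcp_rot: [0.0, 0.799, 0.601, 0.0]
ft_force: [-0.2, 0.4, -3.6]
grip_width: 0.0181
grasp_force: 35.0
```

Run:
```python
from h import *
s=get_state();im,d=capture("wrist");cv2.imwrite("pics/w3.png",im)
import pickle;pickle.dump(s,open("s3.p","wb"));print(s["tcp_pos"],s["tcp_rot"],s["time"],s["ft_force"],s["moment"],s["joint_positions"])
```

```text
[0.54362518 0.08466244 0.23285698] [1.79737717e-04 7.98939359e-01 6.01411541e-01 1.62788546e-04] 7.375 [-0.22114696  0.37417298 -3.63387433] [-0.01085259 -0.06798898 -0.0251854 ] [ 6.99365463e-02  3.50592909e-01  1.65136470e+00 -1.37020970e-04
  1.13916629e+00  3.50256712e-01]
```

View pics/w3.png

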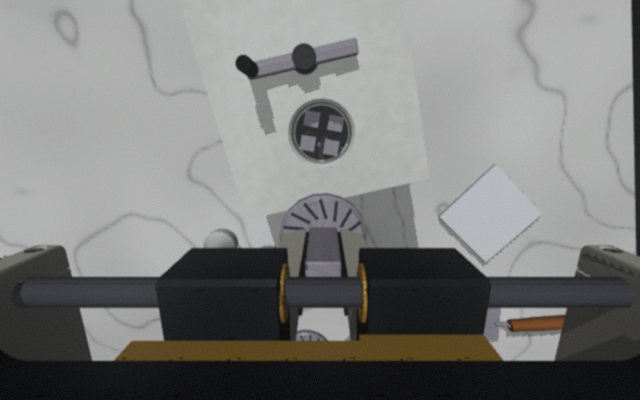

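The burr is held upright. The well is at about (321,131), its slot roughly 20° off the image axes. The latch is open, with the boss at (304,57) and the knob at (246,66). I'll enlarge this area.

Run:
```python
from h import *
im=cv2.imread("pics/w3.png");c=cv2.resize(im[95:165,280:360],None,fx=8,fy=8,interpolation=cv2.INTER_CUBIC)
cv2.imwrite("pics/c3.png",cv2.convertScaleAbs(c,alpha=1.3))
```

```text
(no output)
```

View pics/c3.png

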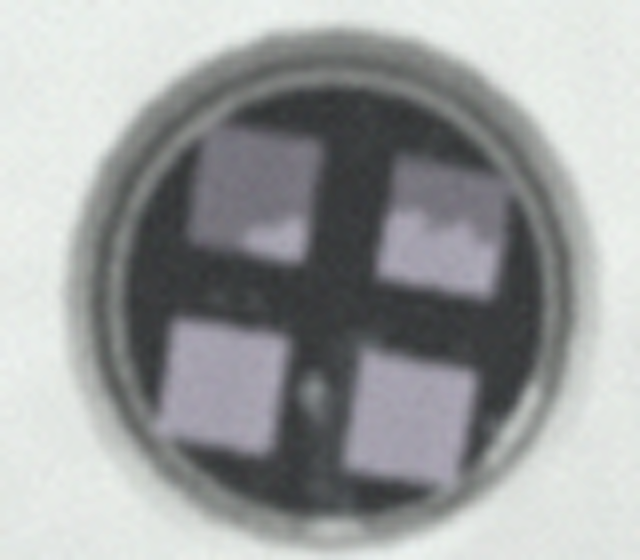

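The well's bevel circle spans (65–597, 28–548), and the four spindle lands show the slot directions clearly.

Run:
```python
from h import *
import pickle;s=pickle.load(open("s3.p","rb"))
f=lambda p:(280+p[0]/8-.44,95+p[1]/8-.44)
g=lambda p,z:w("wrist",f(p),z,s)
W=g((331,288),.085);print("well",W, [np.linalg.norm(g(a,.085)-g(b,.085)) for a,b in(((65,288),(597,288)),((331,28),(331,548)))])
Q=np.array([[(209,124),(324,139),(306,267),(187,245)],[(398,152),(510,178),(492,300),(376,280)],[(362,343),(478,370),(460,488),(344,468)],[(172,316),(290,345),(275,457),(157,430)]])
P=np.array([[g(p,.069) for p in q] for q in Q]);print("lands centre",P.mean((0,1)))
C=P.mean(1)
A=[]
for q in P:
    for i in range(4):
        e=q[(i+1)%4]-q[i];A.append(np.degrees(np.arctan2(e[1],e[0]))%90)
for i in range(4):
    e=C[(i+1)%4]-C[i];A.append(np.degrees(np.arctan2(e[1],e[0]))%90);print("pitch",np.linalg.norm(e),A[-1])
print(np.round(A,1),np.median(A))
B=w("wrist",(304,54),.099,s);Kn=w("wrist",(246,63),.1245,s);print("boss,knob",B,Kn,np.linalg.norm((B-W)[:2]),np.linalg.norm((Kn-B)[:2]))
```

```text
well [0.56156123 0.14835978 0.085     ] [np.float64(0.06675983880428302), np.float64(0.06340064149659304)]
lands centre [0.56106603 0.14568504 0.069     ]
pitch 0.024960066437847216 64.10291520829685
pitch 0.02488473693359491 64.31185553131286
pitch 0.02538757998593893 64.90986543725757
pitch 0.025244329678097737 63.344265428886665
[66.8 65.4 63.8 62.3 61.4 66.2 64.4 64.1 61.1 65.9 64.3 65.6 60.4 65.8
 61.2 65.2 64.1 64.3 64.9 63.3] 64.28367491361796
boss,knob [0.56564406 0.21688474 0.099     ] [0.51757533 0.21772847 0.1245    ] 0.06864648611543854 0.048076130816126175
```

Slot direction is 64.3° against the burr's 74°, so about +10° of roll is needed. The well is at about (0.561, 0.1465). I'll move over it and lower to just above the spindle.

Emit:
apply_moves([
  {"delta_pos":[2.5,0,0],"roll":0},
  {"delta_pos":[2.5,0,0],"roll":0},
  {"delta_pos":[1.5,0,0],"roll":0},
  {"delta_pos":[0,0,0],"roll":0},
  {"delta_pos":[0,0,2.5],"roll":0},
  {"delta_pos":[0,0,2.5],"roll":0},
  {"delta_pos":[0,0,2.5],"roll":0},
  {"delta_pos":[0,0,2],"roll":0},
  {"delta_pos":[0,0,0],"roll":0},
  {"delta_pos":[0,0,0],"roll":0},
  {"delta_pos":[0,0,0],"roll":0},
])

```text
time: 8.8
tcp_pos: [0.5617, 0.1478, 0.1387]
tcp_rot: [0.0, 0.799, 0.602, 0.001]
ft_force: [-0.1, 0.4, -3.1]
grip_width: 0.0177
grasp_force: 35.0
```

Run:
```python
from h import *
s=get_state();print(s["tcp_pos"],s["ft_force"],s["moment"])
for n in("side","wrist"):
    im,d=capture(n);cv2.imwrite(f"pics/{n}4.png",im)
p=camera_params("side");R=np.array(p["R"]);t=np.array(p["t"]);K=np.array(p["K"])
q=K@(R@np.array([.561,.1465,.09])+t);print(q[:2]/q[2],q[2],K[0,0],(-R.T@t))
```

```text
[0.56169066 0.14782776 0.13868589] [-0.14176731  0.43727184 -3.13698054] [-0.03562071 -0.08064461  0.02187454]
[296.58333938 255.97389945] 0.8166183886220157 374.1666540724091 [0.47312251 0.72638976 0.67154885]
```

Emit:
apply_moves([
  {"delta_pos":[0,0,0.6],"roll":0},
  {"delta_pos":[0,0,0.6],"roll":0},
  {"delta_pos":[0,0,0],"roll":0},
  {"delta_pos":[0,0,0.1],"roll":0},
  {"delta_pos":[0,0,0.1],"roll":0},
  {"delta_pos":[0,0,0],"roll":0},
])

```text
time: 9.65
tcp_pos: [0.5612, 0.1479, 0.1236]
tcp_rot: [-0.0, 0.799, 0.602, -0.0]
ft_force: [0.7, -0.0, -3.5]
grip_width: 0.0175
grasp_force: 35.0
```

Emit:
apply_moves([
  {"delta_pos":[0,0,0.1],"roll":0},
  {"delta_pos":[0,0,0],"roll":0},
])

```text
time: 9.9
tcp_pos: [0.5612, 0.1479, 0.1226]
tcp_rot: [-0.0, 0.799, 0.602, -0.0]
ft_force: [-0.2, 0.5, -3.4]
grip_width: 0.0183
grasp_force: 35.0
```

Emit:
apply_moves([
  {"delta_pos":[0,0,0.1],"roll":0},
  {"delta_pos":[0,0,0],"roll":0},
])

```text
time: 10.15
tcp_pos: [0.5611, 0.1479, 0.1215]
tcp_rot: [-0.0, 0.799, 0.602, -0.0]
ft_force: [-0.4, 0.0, -3.3]
grip_width: 0.0179
grasp_force: 35.0
```

Emit:
apply_moves([
  {"delta_pos":[0,0,0.1],"roll":0},
  {"delta_pos":[0,0,0.1],"roll":0},
  {"delta_pos":[0,0,0],"roll":0},
])

```text
time: 10.52
tcp_pos: [0.5612, 0.1479, 0.1196]
tcp_rot: [-0.0, 0.799, 0.602, -0.0]
ft_force: [0.8, 0.6, -3.1]
grip_width: 0.0175
grasp_force: 35.0
```

Emit:
apply_moves([
  {"delta_pos":[0,0,0.1],"roll":0},
  {"delta_pos":[0,0,0],"roll":0},
])

```text
time: 10.78
tcp_pos: [0.5612, 0.1479, 0.1185]
tcp_rot: [-0.0, 0.799, 0.602, -0.0]
ft_force: [-0.5, 0.9, -3.5]
grip_width: 0.0175
grasp_force: 35.0
```

Emit:
apply_moves([
  {"delta_pos":[0,0,0.05],"roll":0},
  {"delta_pos":[0,0,0],"roll":0},
])

```text
time: 11.02
tcp_pos: [0.5612, 0.1479, 0.1181]
tcp_rot: [0.0, 0.799, 0.602, -0.0]
ft_force: [-0.1, -0.1, -2.9]
grip_width: 0.0178
grasp_force: 35.0
```

Emit:
apply_moves([
  {"delta_pos":[0,0,0.05],"roll":0},
  {"delta_pos":[0,0,0],"roll":0},
])

```text
time: 11.28
tcp_pos: [0.5612, 0.1479, 0.1176]
tcp_rot: [0.0, 0.799, 0.602, 0.0]
ft_force: [-0.4, 0.1, -4.3]
grip_width: 0.0178
grasp_force: 35.0
```

Emit:
apply_moves([
  {"delta_pos":[0,0,0.05],"roll":0},
  {"delta_pos":[0,0,0],"roll":0},
])

```text
time: 11.52
tcp_pos: [0.5613, 0.148, 0.1174]
tcp_rot: [0.0, 0.799, 0.602, 0.0]
ft_force: [-1.0, -0.2, 1.0]
grip_width: 0.0176
grasp_force: 35.0
```

The key now lies on the spindle at the expected height, pressing about 4–5 N. I'll turn it toward the slot.

Emit:
apply_moves([
  {"delta_pos":[0,0,0],"roll":2.5},
  {"delta_pos":[0,0,0],"roll":2.5},
  {"delta_pos":[0,0,0.02],"roll":2.5},
  {"delta_pos":[0,0,0.02],"roll":2},
  {"delta_pos":[0,0,0],"roll":0},
  {"delta_pos":[0,0,0],"roll":0},
])

```text
time: 12.28
tcp_pos: [0.5612, 0.1479, 0.1167]
tcp_rot: [-0.0, 0.846, 0.534, -0.0]
ft_force: [0.4, -0.1, -3.2]
grip_width: 0.0175
grasp_force: 35.0
```

Emit:
apply_moves([
  {"delta_pos":[0,0,0.05],"roll":0},
  {"delta_pos":[0,0,0.05],"roll":0},
  {"delta_pos":[0,0,0],"roll":0},
])

```text
time: 12.65
tcp_pos: [0.5612, 0.1479, 0.1157]
tcp_rot: [-0.0, 0.846, 0.534, -0.0]
ft_force: [-0.4, 0.2, -2.6]
grip_width: 0.0179
grasp_force: 35.0
```

The key has found the slot: there is no contact force below spindle level. I'll lower it home.

Emit:
apply_moves([
  {"delta_pos":[0,0,0.1],"roll":0},
  {"delta_pos":[0,0,0.1],"roll":0},
  {"delta_pos":[0,0,0.1],"roll":0},
  {"delta_pos":[0,0,0],"roll":0},
])

```text
time: 13.15
tcp_pos: [0.5611, 0.1479, 0.1126]
tcp_rot: [-0.0, 0.846, 0.534, -0.0]
ft_force: [0.5, -0.9, -3.2]
grip_width: 0.018
grasp_force: 35.0
```

Emit:
apply_moves([
  {"delta_pos":[0,0,0.1],"roll":0},
  {"delta_pos":[0,0,0.1],"roll":0},
  {"delta_pos":[0,0,0.1],"roll":0},
  {"delta_pos":[0,0,0],"roll":0},
])

```text
time: 13.65
tcp_pos: [0.5611, 0.1479, 0.1096]
tcp_rot: [-0.0, 0.846, 0.534, -0.0]
ft_force: [0.9, -0.2, -3.6]
grip_width: 0.0178
grasp_force: 35.0
```

Emit:
apply_moves([
  {"delta_pos":[0,0,0.1],"roll":0},
  {"delta_pos":[0,0,0],"roll":0},
])

```text
time: 13.9
tcp_pos: [0.5612, 0.1479, 0.1087]
tcp_rot: [-0.0, 0.846, 0.534, -0.0]
ft_force: [-0.4, 0.1, -2.8]
grip_width: 0.0177
grasp_force: 35.0
```

Emit:
apply_moves([
  {"delta_pos":[0,0,0.08],"roll":0},
  {"delta_pos":[0,0,0],"roll":0},
])

```text
time: 14.15
tcp_pos: [0.5612, 0.1479, 0.1079]
tcp_rot: [-0.0, 0.846, 0.534, -0.0]
ft_force: [0.2, -0.5, -4.0]
grip_width: 0.018
grasp_force: 35.0
```

Emit:
apply_moves([
  {"delta_pos":[0,0,0.05],"roll":0},
  {"delta_pos":[0,0,0],"roll":0},
])

```text
time: 14.4
tcp_pos: [0.5612, 0.148, 0.1076]
tcp_rot: [0.0, 0.846, 0.534, 0.0]
ft_force: [-0.5, -0.1, 0.1]
grip_width: 0.0179
grasp_force: 35.0
```

Emit:
apply_moves([
  {"delta_pos":[0,0,0],"roll":0},
  {"delta_pos":[0,0,0],"roll":0},
  {"delta_pos":[0,0,0],"roll":0},
  {"delta_pos":[0,0,0],"roll":0},
], jaw=0.15)

```text
time: 14.9
tcp_pos: [0.5613, 0.1479, 0.1075]
tcp_rot: [0.0, 0.846, 0.534, 0.0]
ft_force: [0.0, 0.4, 0.7]
grip_width: 0.0395
grasp_force: 0.0
```

The burr released at home height (TCP 0.1076, as expected). I'll retreat upward, shift behind the knob, and look.

Emit:
apply_moves([
  {"delta_pos":[0,0,-1.5],"roll":0},
  {"delta_pos":[0,0,-3],"roll":0},
  {"delta_pos":[0,0,-3],"roll":0},
  {"delta_pos":[0,0,-3],"roll":0},
])

```text
time: 15.4
tcp_pos: [0.5613, 0.1479, 0.2146]
tcp_rot: [0.0, 0.846, 0.534, 0.0]
ft_force: [0.2, -0.5, -0.9]
grip_width: 0.0395
grasp_force: 0.0
```

Emit:
apply_moves([
  {"delta_pos":[1.1,-3.1,0],"roll":0},
  {"delta_pos":[1.15,-3.2,0],"roll":0},
  {"delta_pos":[0,0,0],"roll":-9.5},
  {"delta_pos":[0,0,0],"roll":-10},
  {"delta_pos":[0,0,0],"roll":-10},
  {"delta_pos":[0,0,0],"roll":0},
  {"delta_pos":[0,0,0],"roll":0},
], jaw=1, squeeze=10)

```text
time: 16.27
tcp_pos: [0.5141, 0.1954, 0.2129]
tcp_rot: [0.0, 0.683, 0.73, 0.0]
ft_force: [-0.3, -0.3, 0.1]
grip_width: 0.0006
grasp_force: 0.0
```

Run:
```python
from h import *
import pickle
s=get_state();im,d=capture("wrist");cv2.imwrite("pics/w5.png",im);pickle.dump(s,open("s5.p","wb"))
q=s["tcp_rot"];print(s["tcp_pos"],2*np.degrees(np.arctan2(q[2],q[1])),s["grip_width"])
im,d=capture("side");cv2.imwrite("pics/side5.png",im)
```

```text
[0.51411569 0.19538021 0.21294239] 93.77402457570679 0.0005695104866772294
```

View pics/w5.png

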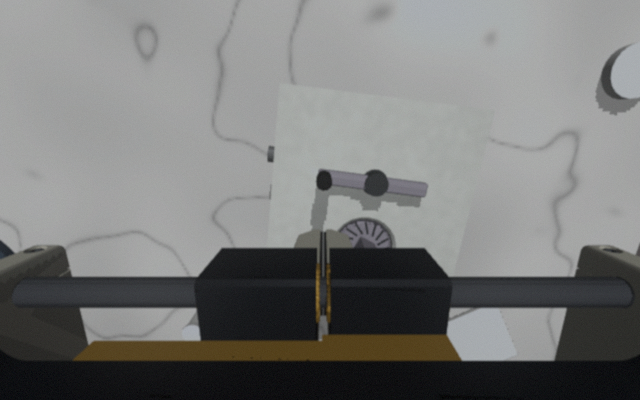

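The burr sits in the well with its disc below the housing top. The knob top is at (324,180), dead ahead of the shut fingers, and the boss is at (376,178). I'll check the positions.

Run:
```python
from h import *
import pickle;s=pickle.load(open("s5.p","rb"))
Kn=w("wrist",(324,178),.1245,s);B=w("wrist",(376,179),.099,s);print(Kn,B,np.linalg.norm((Kn-B)[:2]),np.linalg.norm(B[:2]-[.561,.147]))
a=w("wrist",(281,85),.085,s);b=w("wrist",(493,110),.085,s);e=b-a;print(np.linalg.norm(e),np.degrees(np.arctan2(e[1],e[0])))
e=B-Kn;print(np.degrees(np.arctan2(e[1],e[0])))
```

```text
[0.51478763 0.22318633 0.1245    ] [0.56339368 0.2210728  0.099     ] 0.04865197957348586 0.07411146407677104
0.195734261146619 -2.5449332059257874
-2.4898225184583693
```

Emit:
apply_moves([
  {"delta_pos":[0,0,0],"roll":6.8},
  {"delta_pos":[0,0,2.5],"roll":0},
  {"delta_pos":[0,0,2.5],"roll":0},
  {"delta_pos":[0,0,2.5],"roll":0},
  {"delta_pos":[0,0,2],"roll":0},
  {"delta_pos":[0.4,0,0],"roll":0},
  {"delta_pos":[0.4,0,0],"roll":0},
  {"delta_pos":[0,0,0],"roll":0},
])

```text
time: 17.38
tcp_pos: [0.5148, 0.2038, 0.1183]
tcp_rot: [0.0, 0.724, 0.69, 0.001]
ft_force: [0.8, -0.5, -0.7]
grip_width: 0.0002
grasp_force: 0.0
```

Emit:
apply_moves([
  {"delta_pos":[0.53,-0.13,0],"roll":6},
  {"delta_pos":[0.53,-0.13,0],"roll":6},
  {"delta_pos":[0.53,-0.13,0],"roll":6},
  {"delta_pos":[0,0,0],"roll":0},
])

```text
time: 17.88
tcp_pos: [0.5133, 0.2199, 0.1181]
tcp_rot: [0.0, 0.823, 0.568, 0.001]
ft_force: [0.2, 0.3, -0.1]
grip_width: 0.0007
grasp_force: 0.0
```

Run:
```python
from h import *
s=get_state();q=s["tcp_rot"];print(s["tcp_pos"],2*np.degrees(np.arctan2(q[2],q[1])),s["ft_force"],s["joint_positions"])
im,d=capture("side");cv2.imwrite("pics/side6.png",im)
c=im[150:310,180:400];cv2.imwrite("pics/c6.png",cv2.resize(c,None,fx=3.5,fy=3.5,interpolation=cv2.INTER_CUBIC))
```

```text
[0.51326239 0.21988521 0.1180598 ] 69.24207755624758 [ 0.15640633  0.32981616 -0.08710971] [3.21349483e-01 5.08543769e-01 1.72894999e+00 8.10813781e-05
 9.03017661e-01 6.83593401e-01]
```

View pics/c6.png

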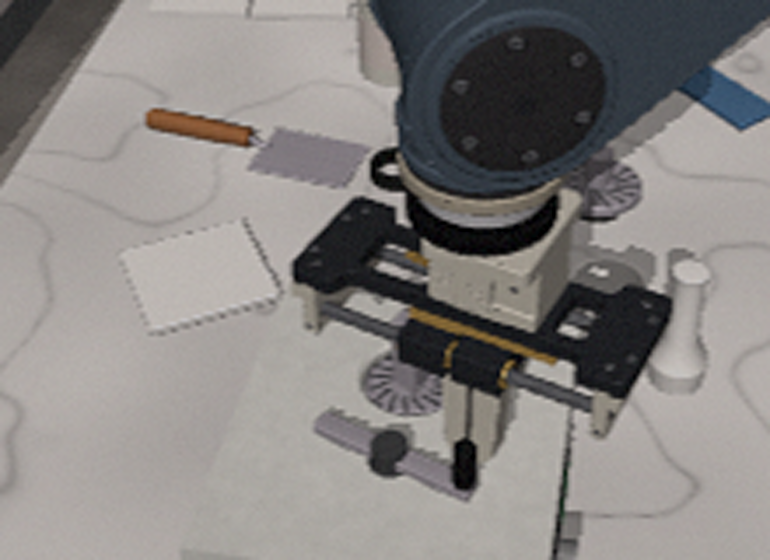

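The fingers sit flush behind the knob, and the clearances to the pestle and burr are fine. I'll continue along the arc.

Emit:
apply_moves([
  {"delta_pos":[0.53,-0.13,0],"roll":6},
  {"delta_pos":[0.53,-0.13,0],"roll":6},
  {"delta_pos":[0.53,-0.13,0],"roll":6},
  {"delta_pos":[0.53,-0.13,0],"roll":6},
  {"delta_pos":[0.53,-0.13,0],"roll":6},
  {"delta_pos":[0.53,-0.13,0],"roll":6},
  {"delta_pos":[0,0,0],"roll":0},
])

```text
time: 18.8
tcp_pos: [0.5252, 0.2495, 0.1176]
tcp_rot: [-0.0, 0.958, 0.287, 0.0]
ft_force: [0.3, -0.1, -0.1]
grip_width: 0.0006
grasp_force: 0.0
```

Emit:
apply_moves([
  {"delta_pos":[0.53,-0.13,0],"roll":6},
  {"delta_pos":[0.53,-0.13,0],"roll":6},
  {"delta_pos":[0.53,-0.13,0],"roll":6},
  {"delta_pos":[0.53,-0.13,0],"roll":6},
  {"delta_pos":[0,0,0],"roll":0},
])

```text
time: 19.42
tcp_pos: [0.5422, 0.2627, 0.1175]
tcp_rot: [-0.0, 0.997, 0.082, 0.0]
ft_force: [0.5, -0.5, 0.3]
grip_width: 0.0006
grasp_force: 0.0
```

Emit:
apply_moves([
  {"delta_pos":[0.26,-0.06,0],"roll":3},
  {"delta_pos":[0.26,-0.06,0],"roll":3},
  {"delta_pos":[0,0,0],"roll":0},
])

```text
time: 19.8
tcp_pos: [0.547, 0.2646, 0.1175]
tcp_rot: [-0.0, 1.0, 0.03, -0.0]
ft_force: [-0.5, -0.2, 0.5]
grip_width: 0.0005
grasp_force: 0.2
```

Emit:
apply_moves([
  {"delta_pos":[0.26,-0.03,0],"roll":3},
  {"delta_pos":[0.26,-0.03,0],"roll":3},
  {"delta_pos":[0,0,0],"roll":0},
])

```text
time: 20.18
tcp_pos: [0.5517, 0.2657, 0.1174]
tcp_rot: [-0.0, 1.0, -0.023, -0.001]
ft_force: [-4.2, 2.2, 0.5]
grip_width: 0.0009
grasp_force: 2.2
```

Emit:
apply_moves([
  {"delta_pos":[0.1,0,0],"roll":0},
  {"delta_pos":[0,0,0],"roll":0},
])

```text
time: 20.42
tcp_pos: [0.5519, 0.2657, 0.1173]
tcp_rot: [-0.0, 1.0, -0.023, -0.001]
ft_force: [-8.9, 2.7, 3.7]
grip_width: 0.0005
grasp_force: 4.5
```

Run:
```python
from h import *
s=get_state();print(s["tcp_pos"],s["ft_force"])
im,d=capture("side");c=im[170:310,200:370];a=cv2.resize(c,None,fx=4,fy=4,interpolation=cv2.INTER_CUBIC);cv2.imwrite("pics/c7.png",a)
```

```text
[0.55189092 0.2656947  0.11733262] [-8.85682092  2.72614877  3.74823592]
```

View pics/c7.png

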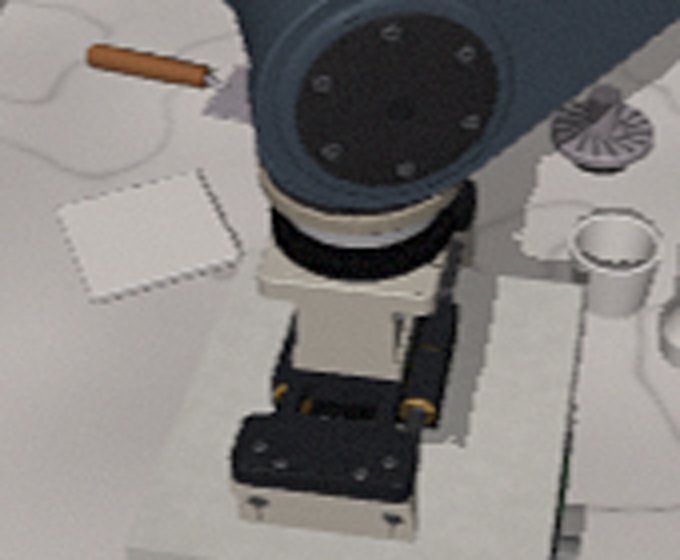

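The latch met its stop where predicted (force rose to 9 N at x≈0.552). I'll back off and retreat, then check with depth.

Emit:
apply_moves([
  {"delta_pos":[-0.5,0,0],"roll":0},
  {"delta_pos":[-1.5,0,0],"roll":0},
  {"delta_pos":[0,0,-3],"roll":0},
  {"delta_pos":[0,0,-4],"roll":0},
  {"delta_pos":[0,0,-4],"roll":0},
  {"delta_pos":[-4,0,0],"roll":0},
  {"delta_pos":[-4,0,0],"roll":0},
  {"delta_pos":[-4,0,0],"roll":0},
  {"delta_pos":[0,0,0],"roll":0},
  {"delta_pos":[0,0,0],"roll":0},
])

```text
time: 21.72
tcp_pos: [0.4138, 0.2723, 0.2277]
tcp_rot: [-0.0, 1.0, -0.024, 0.001]
ft_force: [0.8, -0.9, -0.6]
grip_width: 0.0004
grasp_force: 0.0
```

Run:
```python
from h import *
s=get_state();print(s["tcp_pos"],s["ft_force"],s["time"])
q=s["tcp_rot"];T=np.eye(4);T[:3,:3]=Ro.from_quat([q[1],q[2],q[3],q[0]]).as_matrix();T[:3,3]=s["tcp_pos"]
def cloud(n):
    im,d=capture(n);p=camera_params(n);K=p["K"];v,u=np.mgrid[:400,:640]
    X=np.stack([(u-K[0,2])/K[0,0]*d,(v-K[1,2])/K[1,1]*d,d],-1)
    if n=="wrist": A=T@p["mount"];X=X@A[:3,:3].T+A[:3,3]
    else: X=(X-p["t"])@p["R"]
    return X[d>0]
for n in("top","wrist"):
    X=cloud(n);sel=(abs(X[:,0]-.563)<.1)&(X[:,1]>.1)&(X[:,1]<.29);X=X[sel]
    h=X[:,2]>.108;k=X[h];k2=k[(k[:,1]>.24)&(k[:,2]<.15)];sh=k[(k[:,1]<.18)&(k[:,2]<.15)]
    print(n,"knob",len(k2),k2.mean(0),k2[:,2].max(),"shank",len(sh),sh.mean(0),np.percentile(sh[:,2],95), "old knob pts",((abs(k[:,0]-.515)<.01)&(abs(k[:,1]-.22)<.015)&(k[:,2]<.15)).sum())
    f=X[(abs(X[:,0]-.535)<.02)&(abs(X[:,1]-.11)<.02)];print("housing z",np.median(f[:,2]))
```

```text
[0.41378441 0.27228662 0.22771425] [ 0.81698021 -0.85555064 -0.61666609] 21.725
top knob 28 [0.56724227 0.2657413  0.12191027] 0.12788284048380114 shank 58 [0.55900605 0.14606789 0.13058643] 0.13619790675398075 old knob pts 0
housing z 0.08423566219957095
wrist knob 359 [0.56719535 0.2657689  0.12135286] 0.12583994569116375 shank 1097 [0.55996926 0.1489361  0.12677522] 0.13306686538842005 old knob pts 0
housing z 0.08385896829709416
```

The knob is at its closed position (0.567, 0.266) and the shank top is at 0.133 m, which is home. The robot touches nothing, so I'll hand in.

```bash
python3 -c "
from station import finish_job
print(finish_job())"
```

```text
the job is handed in; nothing more can be done
None
```

The small burr is fully home in the mill's well, the latch is swung to its stop over it, and the job is handed in; the station did not report a verdict.

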